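# Fetch the bead tin from behind the jars

## Task

Clear the white jar, the square tin and the wooden needle case off the bead stand and stand them upright on the plywood side tray, then fetch the low brass bead tin they crowded in and set it centred on the cork coaster on the embroidery board while they wait there. Then put the three others back upright on the stand, each on the very spot where it stood at the start, and leave the little thread spool on the embroidery board undisturbed.

Things in the scene. Friction and masses are not known exactly. Their poses are not given: they have to be found in the camera images.
- jar_center (a point): centre (half-way up, 40 mm above its underside) of the white plastic bead jar with an aluminium screw lid: round, upright, 50 mm diameter, 80 mm high, about 0.14 kg; the lid (upper 18 mm) is 47 mm across. z is its upright axis. It starts on one of the three outer spots of the stand
- sqtin_center (a point): centre (half-way up, 37 mm above its underside) of the square steel tin, 46 x 46 mm and 74 mm high, about 0.15 kg; its x and y axes are square to its sides, and at the start lie within 0.1 rad of the stand's axes. z is its upright axis. It starts on one of the three outer spots of the stand
- needlecase_center (a point): centre (half-way up, 44 mm above its underside) of the dark turned wooden needle case with two pale bands: a plain upright cylinder 40 mm diameter, 88 mm high, about 0.10 kg. z is its upright axis. It starts on one of the three outer spots of the stand
- beadtin_center (a point): centre (half-way up, 15 mm above its underside) of the low round brass bead tin, 52 mm diameter, 30 mm high, about 0.11 kg; it starts on the stand's middle spot. z is its upright axis
- stand: the bead stand, a fixed pale wooden board 200 x 200 mm, 12 mm thick, origin under its middle spot on the table. Flush cork discs mark four spots: the middle one at its origin, three outer ones 56 mm away at its -x (towards the robot), +y and -y; which thing stands on which outer spot changes. At +x there is only a rail 16 mm high, 98 mm out. Gaps between outer things and bead tin: 5 to 10 mm
- tray: the side tray where the three things wait, fixed shallow plywood tray 300 mm (its x) by 140 mm (its y), rim 12 mm high and 4 mm thick, origin under its centre on the table; its inner floor is 4 mm above its origin. It lies to the left or to the right of the stand and is empty
- board: the embroidery board, a fixed padded panel 300 mm (its x) by 160 mm (its y), 18 mm thick, with beadwork on its pale face; origin under its centre on the table. It lies on the other side of the stand from the tray
- coaster: the round cork coaster on the embroidery board, fixed, 68 mm diameter, 4 mm thick; origin at the centre of its underside, so its upper face is 4 mm above the origin (22 mm above the table)
- spool_center (a point): centre (21 mm above its underside) of a small loose thread spool, 28 mm diameter, 42 mm high, standing on the embroidery board 85 to 190 mm from the coaster's centre; to be left alone

How it is judged:
On the way, in this order (a step that is already met when the one before it is completed fails the run):
1. the jar, the square tin and the needle case all stand upright on the side tray, let go (x of jar_center in the frame of tray between -0.14 and 0.14 m and y of jar_center in the frame of tray between -0.065 and 0.065 m and z of jar_center in the frame of tray below 0.05 m and angle between each of jar_center, sqtin_center, needlecase_center's own z axis and vertical below 0.12 rad and linear speed of each of jar, sqtin, needlecase below 0.03 m/s and contact force between the fingers and jar below 0.1 N and x of sqtin_center in the frame of tray between -0.14 and 0.14 m and y of sqtin_center in the frame of tray between -0.065 and 0.065 m and z of sqtin_center in the frame of tray below 0.047 m and contact force between the fingers and sqtin below 0.1 N and x of needlecase_center in the frame of tray between -0.14 and 0.14 m and y of needlecase_center in the frame of tray between -0.065 and 0.065 m and z of needlecase_center in the frame of tray below 0.054 m and contact force between the fingers and needlecase below 0.1 N), for 0.2 s.
2. the bead tin stands on the coaster, let go, while the three things are still on the side tray (all of step 1 and horizontal distance between beadtin_center and coaster below 0.012 m and z of beadtin_center in the frame of coaster below 0.024 m and angle between beadtin_center's own z axis and vertical below 0.1 rad and linear speed of beadtin below 0.03 m/s and contact force between the fingers and beadtin below 0.1 N), for 0.2 s.
At the end, for the whole second after the job is handed in: The jar, the square tin and the needle case each stand upright within 14 mm of where they stood at the start, and the bead tin stands flat on the coaster within 12 mm of its centre; all are released and at rest (distance of each of jar_center, sqtin_center, needlecase_center from where it was at the start of the episode below 0.014 m and angle between each of jar_center, sqtin_center, needlecase_center, beadtin_center's own z axis and vertical below 0.1 rad and linear speed of each of jar, sqtin, needlecase, beadtin below 0.03 m/s and horizontal distance between beadtin_center and coaster below 0.012 m and z of beadtin_center in the frame of coaster below 0.024 m and contact force between the fingers and beadtin below 0.1 N); the robot touches nothing.
It fails at once if the thread spool on the embroidery board is moved by more than 20 mm or knocked over (distance of spool_center from where it was at the start of the episode above 0.02 m or angle between spool_center's own z axis and vertical above 0.5 rad).
It also fails if it takes over 144 s, if anything falls off the work surface, if the arm or the gripper's body presses on something with over 40 N, if the wrist force passes 120 N, or if a joint passes its speed limit or range.

## Robot

A 6-joint arm with a two-finger parallel gripper is mounted at the origin on the work surface. World frame = base frame: x ahead of the robot, y to its left, z up, the work surface at z = 0. Lengths are in m, angles in rad, forces in N, time in s.
With the tool pointing down it reaches from about 0.35 to 0.85 m from the base axis. Payload 8.1 kg.
Tool frame: the origin (TCP) lies at the centre of the arm's flange, where the gripper is bolted on; the fingertips stand 186 mm ahead of it and the grasp point (between the pads) lies 167 mm ahead of it; z points along the fingers, y is the line along which they close (so a half turn about z gives the same grasp; the last joint's range is limited). The gripper opens to 93 mm and grips with 3 to 60 N. Pads are 15 mm wide; open, the fingers measure 128 mm over their backs; the gripper's body (75 mm by 188 mm) begins 65 mm behind the grasp point.
Start: joints at [1.245, 0.13, 1.488, -0, 1.523, -0.085], TCP at [0.143, 0.583, 0.405] pointing down, gripper open.
Joint ranges: [-2.96, 2.96], [-0.89, 2.26], [0.02, 2.5], [-1.34, 4.48], [0, 2.73], [-2.66, 2.66]. Speed limits (rad/s): [2.39, 2.39, 2.79, 3.14, 3.14, 3.14].

## Interface

Orientations are given as a rotation vector (axis times angle).
In Python, from plant import robot gives the robot as it stands.
- The arm moves only by the tool apply_moves, never from a script. Its argument "series" is a list of rows, each a list of 2 entries, a list of its own where there are three numbers: the shift along the tool's x, y, z in mm, then the turn, a rotation vector about the tool's x, y, z in rad. A call has 1 to 12 rows; each row shifts and turns the commanded pose from where the row before left it, along the tool's axes as they then stand; what a row does not reach is not made up. A row lasts 1/12 s, in which the tool goes at most 41.7 mm and 7.16 degrees, less where a joint would pass 70% of its speed; a pose out of reach is approached as far as the arm can. A call is refused whole if a number of a shift passes 41.7 or a number of a turn 0.125, either way. A call with a gripper value outside its range is refused whole. "claw" is the opening, from 0 (shut) to 1 (fully open), set as the call begins (left out, the last holds). The fingers move at their own pace and stop on an object; "newtons" is the grip in N (left out, the last holds). Time passes only in rows, so rows that do not move let the fingers close. It gives the time, the measured TCP pose, the force, the opening and the grip force at its end, in the units of the state.
- robot.read_state(): the state, without advancing time (a new reading comes with each control period).
- robot.read_camera(name): name is "scene" or "side" or "wrist"; returns (picture, depth): 400x640x3 uint8, blue, green, red; 400x640 float32, m along the optical axis (not along the pixel's ray), 0 where there is no reading.
- robot.calibration(name): a dict with "fx", "fy", "cx", "cy" (pixels), "extrinsics" (4x4, takes a point from world to camera coordinates). Camera axes: x right, y down, z forward; pixel columns grow to the right and rows downward; lengths in m; the calibration is good to about 2 mm. A picture is of the moment at which its call begins: read the wrist's pose just before it. calibration takes no time and is no camera call; for the wrist camera it gives the pose at the moment of the call.
- robot.close_job(): hands the job in; it is judged then, once.
The state is a dict: "t": time; "q": joint angles; "dq": joint speeds; "joint_torque": joint torques, N m; "tool_pos": TCP position; "orientation": TCP orientation; "force": force on the tool from outside, world axes, zero at the start; "wrist_torque": the same for the moment, N m; "opening": finger opening in m; "gripper_force": force on a finger pad.
Only numpy, scipy, OpenCV 4.12 (cv2) and the standard library are available. Lean on these libraries where they do the work, as an engineer would, in place of code of your own. Each camera call takes 0.05 s, during which the arm holds its last target. There are 200 camera calls.

## Working session

There is one attempt and no reset: what is moved stays moved. The work goes in short steps, Python scripts to look and compute and a tool call to move; the robot and the scene stay as the last step left them, time stands still between calls to the robot, and variables do not carry over. Pictures are saved under pics/ and viewed, at most 14 in all, crops included, and the job is handed in when it is done.

Besides the shell and the picture viewer there is one more tool, called after "Request:" as name(argument=value, ...) on one line, values as JSON. apply_moves: Moves the arm, as the interface text tells. Its arguments: {"type":"object","properties":{"series":{"type":"array"},"claw":{"type":"number"},"newtons":{"type":"number"}},"required":["series"]}

```bash
ls; mkdir -p pics
python3 - <<'E'
from plant import robot
import cv2,numpy as np
s=robot.read_state();print(s['t'],s['tool_pos'],s['orientation'],s['opening'])
for n in['scene','side']:
    p,d=robot.read_camera(n);cv2.imwrite(f'pics/{n}0.png',p);np.save(f'{n}0.npy',d)
    c=robot.calibration(n);print(n,c['fx'],c['cx'],c['cy'],np.round(c['extrinsics'],3).tolist())
E
```

```text
pics
0.0 [0.14298349 0.58246821 0.40370472] [-3.77334048e-01 -3.11846621e+00  2.83926916e-03] 0.09279998220047053
scene 411.603612201296 320.8287643909565 198.5386860250482 [[0.241, 0.97, -0.021, -0.129], [0.672, -0.183, -0.717, -0.288], [-0.7, 0.159, -0.697, 1.451], [0.0, 0.0, 0.0, 1.0]]
side 392.46038433845155 315.0549042796424 196.88346939032044 [[0.971, -0.238, 0.017, -0.506], [-0.157, -0.691, -0.706, 0.122], [0.179, 0.683, -0.708, 0.913], [0.0, 0.0, 0.0, 1.0]]
```

View pics/scene0.png

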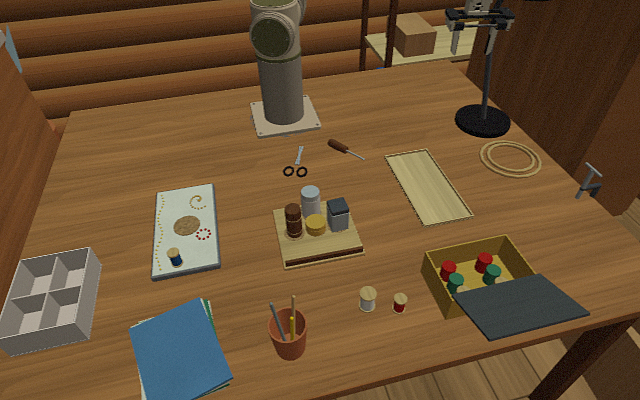

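View pics/side0.png

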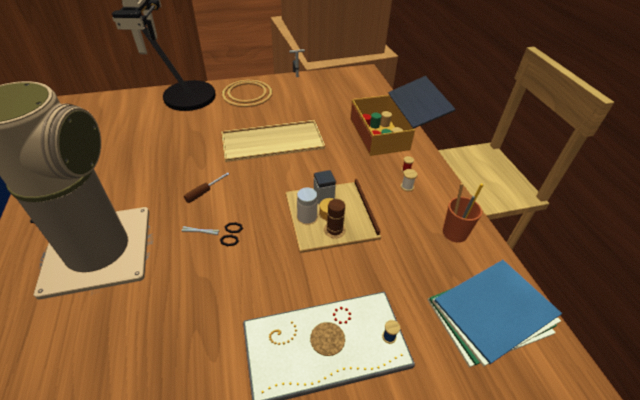

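The scene picture shows the stand at about (318,233), with the jar (310,200), needle case (293,220), square tin (338,214) and bead tin (316,224). The tray is at (428,187), the coaster at (187,226) and the spool at (175,257). The side view agrees.

```bash
cat > h.py <<'E'
from plant import robot
import cv2,numpy as np
from scipy.spatial.transform import Rotation as R
np.set_printoptions(precision=4,suppress=True)
def w(c,uv,z):
    E=c['extrinsics'] if isinstance(c,dict) else None
    E=np.array(E);r=np.array([(uv[0]-c['cx'])/c['fx'],(uv[1]-c['cy'])/c['fy'],1])
    o=-E[:3,:3].T@E[:3,3];d=E[:3,:3].T@r
    return o+d*(z-o[2])/d[2]
def delta(goal,yaw=None,s=None):
    """tool-axes shift (mm) from present pose to TCP goal; and turn about tool z to point tool y along world angle yaw"""
    s=s or robot.read_state();r=R.from_rotvec(s['orientation'])
    sh=r.inv().apply(np.array(goal)-s['tool_pos'])*1000
    y=r.apply([0,1,0]);cur=np.arctan2(y[1],y[0]);t=None
    if yaw is not None:
        t=-((yaw-cur+np.pi/2)%np.pi-np.pi/2)
    return sh,t,cur
E
python3 - <<'E'
from h import *
sc=robot.calibration('scene');si=robot.calibration('side')
for n,a,b,z in[('jar',(310,188),(307,191),.092),('case',(293,207),(337,202),.1),('sq',(338,202),(324,175),.086),('bead',(316,219),(329,205),.042),('coaster',(187,226),(327,339),.022),('spool',(173,251),(393,325),.06),
 ('trayA',(387,154),(221,137),.012),('trayB',(428,150),(322,122),.012),('trayC',(471,214),(325,142),.012),('trayD',(425,223),(224,159),.012),
 ('bdA',(160,190),(244,328),.018),('bdB',(214,184),(387,295),.018),('bdC',(219,264),(413,364),.018),('bdD',(152,274),(256,398),.018)]:
    print(n,w(sc,a,z)[:2],w(si,b,z)[:2])
c=robot.calibration('wrist');s=robot.read_state();E=np.array(c['extrinsics'])
T=np.eye(4);T[:3,:3]=R.from_rotvec(s['orientation']).as_matrix();T[:3,3]=s['tool_pos']
print(c['fx'],E@T); print(T)
E
```

```text
jar [ 0.4826 -0.0139] [ 0.4971 -0.0101]
case [ 0.546 -0.07 ] [ 0.5539 -0.0682]
sq [0.5442 0.0428] [0.5526 0.0424]
bead [ 0.5456 -0.0148] [ 0.5505 -0.0203]
coaster [ 0.465  -0.3369] [ 0.4601 -0.3418]
spool [ 0.5743 -0.3608] [ 0.5804 -0.3607]
trayA [0.309  0.2663] [0.311  0.3604]
trayB [0.324  0.3955] [0.6347 0.3718]
trayC [0.6067 0.3881] [0.617  0.2667]
trayD [0.605  0.2591] [0.3116 0.252 ]
bdA [ 0.3    -0.4103] [ 0.3092 -0.2813]
bdB [ 0.3148 -0.2603] [ 0.6076 -0.2767]
bdC [ 0.6053 -0.2657] [ 0.6021 -0.4223]
bdD [ 0.5942 -0.4192] [ 0.3148 -0.4135]
355.950654504443 [[-0.0005  1.     -0.0013 -0.0002]
 [-0.9681 -0.0008 -0.2504  0.0722]
 [-0.2504  0.0011  0.9681 -0.0012]
 [ 0.      0.      0.      1.    ]]
[[-0.9711  0.2385 -0.0006  0.143 ]
 [ 0.2385  0.9711 -0.0016  0.5825]
 [ 0.0002 -0.0017 -1.      0.4038]
 [ 0.      0.      0.      1.    ]]
```

Request:
apply_moves(series=[[[-27,-24,0],[0,0,0]],[[-27,-24,0],[0,0,0]],[[-27,-24,0],[0,0,0]],[[-27,-24,0],[0,0,0]],[[-27,-24,0],[0,0,0]],[[-27,-24,0],[0,0,0]],[[-27,-24,0],[0,0,0]],[[-27,-24,0],[0,0,0]],[[-27,-24,0],[0,0,0]],[[-27,-24,0],[0,0,0]]], claw=1)

```text
t: 0.93
tool_pos: [0.3485, 0.2836, 0.4045]
orientation: [-0.377, -3.119, 0.0]
force: [-0.1, 0.7, 0.6]
opening: 0.0933
gripper_force: 0.0
```

Request:
apply_moves(series=[[[-27,-24,0],[0,0,0]],[[-27,-24,0],[0,0,0]],[[-27,-24,0],[0,0,0]],[[-27,-24,0],[0,0,0]],[[-27,-24,0],[0,0,0]],[[-27,-24,0],[0,0,0]],[[-27,-24,0],[0,0,0]],[[-27,-24,0],[0,0,0]],[[-27,-24,0],[0,0,0]],[[-27,-24,0],[0,0,-0.12]],[[0,0,0],[0,0,-0.12]],[[0,0,0],[0,0,0]]])

```text
t: 1.93
tool_pos: [0.5535, -0.014, 0.4037]
orientation: [0.003, -3.14, -0.0]
force: [-0.3, -0.3, -0.3]
opening: 0.093
gripper_force: 0.0
```

Run:
```python
from h import *
s=robot.read_state();print(s['t'],s['tool_pos'],s['q'])
c=robot.calibration('wrist');p,d=robot.read_camera('wrist')
import pickle;pickle.dump((c,s,d),open('w1.pkl','wb'))
cv2.imwrite('pics/w1.png',p)
```

```text
1.9333 [ 0.5535 -0.014   0.4037] [-0.1179  0.0069  1.6193 -0.0001  1.5173 -1.6907]
```

View pics/w1.png

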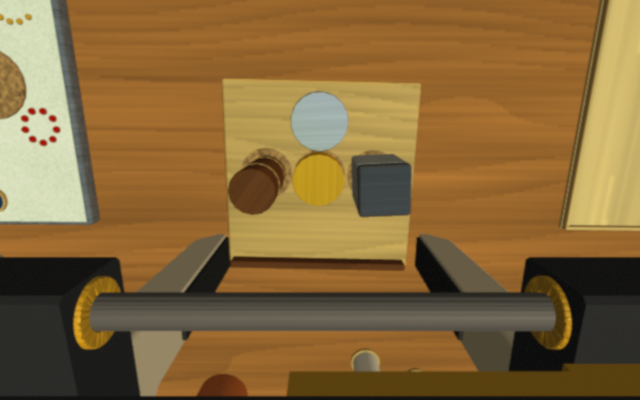

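The wrist view shows the jar lid at (320,121), needle case top (253,188), bead tin (318,178) and square tin (383,186), with the stand almost square to the image. I'll get exact positions from depth bands.

```bash
cat >> h.py <<'E'
def cloud(c,d):
    E=np.array(c['extrinsics']);v,u=np.mgrid[:400,:640]
    P=np.stack([(u-c['cx'])/c['fx']*d,(v-c['cy'])/c['fy']*d,d],-1)
    W=(P-E[:3,3])@E[:3,:3];W[d==0]=9
    return W
def top(W,xy,z,r=.045,tol=.006):
    m=(abs(W[...,2]-z)<tol)&(np.hypot(W[...,0]-xy[0],W[...,1]-xy[1])<r)
    q=W[m][:,:2].astype(np.float32)
    if len(q)<20:return len(q)
    rc=cv2.minAreaRect(q*1000);ce=cv2.minEnclosingCircle(q*1000)
    return len(q),np.median(W[m][:,2]),'mean',q.mean(0),'rect',np.array(rc[0]),np.array(rc[1]),rc[2],'circ',np.array(ce[0]),ce[1]
E
python3 - <<'E'
from h import *
import pickle
c,s,d=pickle.load(open('w1.pkl','rb'));W=cloud(c,d)
print('stand z',np.median(W[90:120,235:280,2]))
for n,xy,z in[('jar',(.49,-.012),.092),('case',(.55,-.069),.1),('sq',(.55,.042),.086),('bead',(.547,-.017),.042)]:
    print(n,*top(W,xy,z))
for uv in[(224,80),(419,84),(408,262),(231,258)]:print(uv,w(c,uv,.012))
for uv in[(600,0),(567,229)]:print('tray',w(c,uv,.012))
for uv in[(65,0),(97,222)]:print('bd',w(c,uv,.018))
E
```

```text
stand z 0.01273621904838058
jar 2659 0.09274001783842668 mean [ 0.4936 -0.0158] rect [493.8425 -15.5265] [46.0771 45.7077] 89.8606185913086 circ [493.9241 -15.8741] 23.404537200927734
case 1788 0.10058858288489025 mean [ 0.549  -0.0707] rect [549.744  -71.1424] [39.163  38.3481] 54.63987350463867 circ [549.9658 -71.2886] 19.800128936767578
sq 2787 0.08676053701903451 mean [0.551 0.04 ] rect [552.2887  40.6017] [46.2489 46.2071] 2.8300728797912598 circ [551.8121  40.3245] 30.876800537109375
bead 2240 0.042792752567822764 mean [ 0.5506 -0.0168] rect [551.2723 -19.4989] [83.3945 51.0177] 84.20330810546875 circ [546.3124 -16.833 ] 44.45425796508789
(224, 80) [ 0.4563 -0.1108  0.012 ]
(419, 84) [0.4597 0.0833 0.012 ]
(408, 262) [0.6515 0.0841 0.012 ]
(231, 258) [ 0.6468 -0.1157  0.012 ]
tray [0.3839 0.2492 0.012 ]
tray [0.612  0.2574 0.012 ]
bd [ 0.3864 -0.252   0.018 ]
bd [ 0.6025 -0.256   0.018 ]
```

Request:
apply_moves(series=[[[0,0,0],[0,0,0.121]],[[0,0,0],[0,0,0.121]],[[0,0,0],[0,0,0.121]],[[0,0,0],[0,0,0.121]],[[0,0,0],[0,0,0.121]],[[0,0,0],[0,0,0.121]],[[0,0,0],[0,0,0.121]],[[0,0,0],[0,0,0.121]],[[0,0,0],[0,0,0.121]],[[0,0,0],[0,0,0.121]],[[0,0,0],[0,0,0.121]],[[0,0,0],[0,0,0.121]]])

```text
t: 2.98
tool_pos: [0.5524, -0.0108, 0.4048]
orientation: [-2.097, -2.339, -0.0]
force: [0.8, 0.7, -0.1]
opening: 0.0931
gripper_force: 0.0
```

Request:
apply_moves(series=[[[0,0,0],[0,0,0.119]],[[-28,-2,0],[0,0,0]],[[-29,-2,0],[0,0,0]],[[0,0,25],[0,0,0]],[[0,0,25],[0,0,0]],[[0,0,0],[0,0,0]],[[0,0,0],[0,0,0]]])

```text
t: 3.57
tool_pos: [0.548, -0.0681, 0.3535]
orientation: [-2.222, -2.216, 0.003]
force: [0.0, 0.4, 0.3]
opening: 0.0931
gripper_force: 0.0
```

Run:
```python
from h import *
print(delta([.5497,-.0712,.233],-.01))
```

```text
(array([ -3.2202,   2.1505, 120.473 ]), np.float64(0.007253678546156994), np.float64(-0.0027463214538429566))
```

Request:
apply_moves(series=[[[-3,2,20],[0,0,0]],[[0,0,25],[0,0,0]],[[0,0,25],[0,0,0]],[[0,0,25],[0,0,0]],[[0,0,20],[0,0,0]],[[0,0,5],[0,0,0]],[[0,0,0],[0,0,0]],[[0,0,0],[0,0,0]],[[0,0,0],[0,0,0]]])

```text
t: 4.32
tool_pos: [0.5521, -0.0722, 0.2374]
orientation: [2.22, 2.218, 0.003]
force: [0.9, -0.1, -0.0]
opening: 0.0932
gripper_force: 0.0
```

Request:
apply_moves(series=[[[0,0,0],[0,0,0]],[[0,0,0],[0,0,0]],[[0,0,0],[0,0,0]],[[0,0,0],[0,0,0]],[[0,0,0],[0,0,0]],[[0,0,0],[0,0,0]],[[0,0,0],[0,0,0]],[[0,0,0],[0,0,0]],[[0,0,0],[0,0,0]],[[0,0,0],[0,0,0]]], claw=0.2, newtons=15)

```text
t: 5.15
tool_pos: [0.5509, -0.0722, 0.2347]
orientation: [-2.222, -2.22, 0.0]
force: [0.2, -1.1, -1.0]
opening: 0.0396
gripper_force: 15.0
```

Request:
apply_moves(series=[[[0,0,-10],[0,0,0]],[[0,0,-23],[0,0,0]],[[0,0,-23],[0,0,0]],[[0,0,-23],[0,0,0]],[[0,0,-23],[0,0,0]],[[0,0,-23],[0,0,0]],[[10,-5,0],[0,0,0]],[[20,-10,0],[0,0,0]],[[30,-14,0],[0,0,0]],[[30,-14,0],[0,0,0]],[[30,-14,0],[0,0,0]],[[30,-14,0],[0,0,0]]])

```text
t: 6.15
tool_pos: [0.4787, 0.0792, 0.3591]
orientation: [-2.223, -2.219, 0.001]
force: [1.2, 0.2, -1.6]
opening: 0.0399
gripper_force: 15.0
```

Request:
apply_moves(series=[[[30,-14,0],[0,0,0]],[[30,-14,0],[0,0,0]],[[30,-14,0],[0,0,0]],[[30,-14,0],[0,0,0]],[[30,-14,0],[0,0,0]],[[30,-14,0],[0,0,0]],[[30,-14,0],[0,0,0]],[[30,-14,0],[0,0,0]],[[20,-5,0],[0,0,0]],[[10,0,0],[0,0,0]],[[0,0,0],[0,0,0]],[[0,0,0],[0,0,0]]])

```text
t: 7.15
tool_pos: [0.3632, 0.3478, 0.3592]
orientation: [2.221, 2.221, -0.002]
force: [-0.8, -0.1, -1.8]
opening: 0.0398
gripper_force: 15.0
```

Run:
```python
from h import *
print(delta([.365,.325,.227],0),robot.read_state()['opening'])
c=robot.calibration('wrist');p,d=robot.read_camera('wrist')
cv2.imwrite('pics/w2.png',p)
```

```text
(array([-22.6852,   1.9212, 132.2259]), np.float64(0.0001278225596834659), np.float64(0.00012782255968347338)) 0.039835712762039864
```

View pics/w2.png

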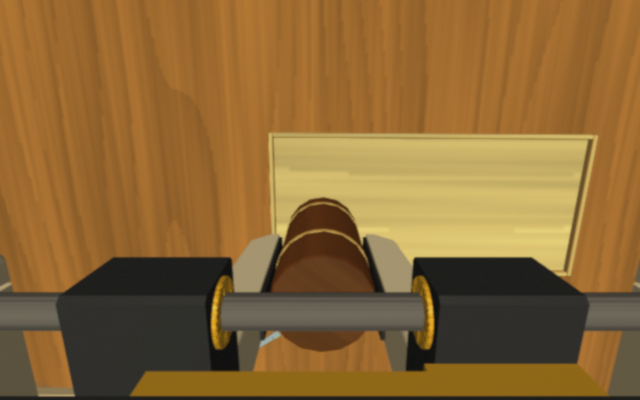

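The case is held upright. The tray's corners are at (271,134) and (596,136), with the case above its left end.

Run:
```python
from h import *
c=robot.calibration('wrist')
for uv in[(271,134),(596,136),(570,275)]:print(w(c,uv,.012))
```

```text
[0.3166 0.3943 0.012 ]
[0.612  0.3921 0.012 ]
[0.6122 0.2541 0.012 ]
```

Request:
apply_moves(series=[[[-12,2,10],[0,0,0]],[[-11,0,25],[0,0,0]],[[0,0,25],[0,0,0]],[[0,0,25],[0,0,0]],[[0,0,25],[0,0,0]],[[0,0,12],[0,0,0]],[[0,0,6],[0,0,0]],[[0,0,3],[0,0,0]],[[0,0,1],[0,0,0]],[[0,0,0],[0,0,0]],[[0,0,0],[0,0,0]]])

```text
t: 8.12
tool_pos: [0.366, 0.3254, 0.2292]
orientation: [2.222, 2.22, 0.004]
force: [-0.6, -0.4, -1.3]
opening: 0.0399
gripper_force: 15.0
```

Request:
apply_moves(series=[[[0,0,0],[0,0,0]],[[0,0,0],[0,0,0]],[[0,0,0],[0,0,0]],[[0,0,0],[0,0,0]],[[0,0,0],[0,0,0]],[[0,0,0],[0,0,0]]], claw=0.9)

```text
t: 8.62
tool_pos: [0.3654, 0.325, 0.2278]
orientation: [2.222, 2.22, 0.0]
force: [0.2, -0.2, 0.3]
opening: 0.0752
gripper_force: 0.0
```

Request:
apply_moves(series=[[[0,0,0],[0,0,0]],[[0,0,-15],[0,0,0]],[[0,0,-30],[0,0,0]],[[0,0,-30],[0,0,0]],[[0,0,-30],[0,0,0]],[[0,0,-30],[0,0,0]],[[-28,18,-10],[0,0,0]],[[-28,18,-10],[0,0,0]],[[-28,19,0],[0,0,0]],[[-28,19,0],[0,0,0]],[[-28,19,0],[0,0,0]],[[-28,19,0],[0,0,0]]])

```text
t: 9.62
tool_pos: [0.4778, 0.1554, 0.383]
orientation: [2.222, 2.22, 0.001]
force: [-0.2, 0.0, -0.5]
opening: 0.0839
gripper_force: 0.0
```

Request:
apply_moves(series=[[[-28,19,0],[0,0,0]],[[-29,19,0],[0,0,0]],[[-30,19,0],[0,0,0]],[[-30,18,0],[0,0,0]],[[0,0,0],[0,0,-0.025]],[[0,0,0],[0,0,-0.025]],[[0,0,0],[0,0,0]],[[0,0,0],[0,0,0]]])

```text
t: 10.28
tool_pos: [0.5517, 0.0406, 0.3826]
orientation: [-2.165, -2.275, 0.0]
force: [-0.3, 0.5, -0.5]
opening: 0.0837
gripper_force: 0.0
```

Run:
```python
from h import *
c=robot.calibration('wrist');s=robot.read_state();p,d=robot.read_camera('wrist')
cv2.imwrite('pics/w3.png',p)
W=cloud(c,d)
print(*top(W,(.552,.04),.086,r=.034));print(*top(W,(.494,-.016),.092))
print(delta([.552,.0405,.225],.049,s))
```

```text
3154 0.08657832849729287 mean [0.5524 0.0414] rect [552.5203  40.4482] [45.9249 46.2721] 3.2461211681365967 circ [552.3499  40.5588] 30.841541290283203
1873 0.09254774462073381 mean [ 0.4992 -0.0148] rect [499.6059 -16.5612] [46.1656 35.3262] 81.843017578125 circ [494.2209 -15.7961] 23.51215362548828
(array([ -0.1913,   0.3879, 157.5952]), np.float64(0.000644598102673033), np.float64(0.049644598102672965))
```

View pics/w3.png

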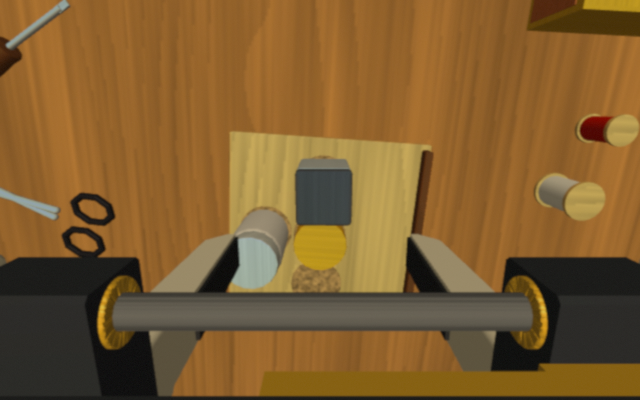

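The gripper is square over the tin at (323,195), and the jar sits clear of the finger. Now descending and gripping.

Request:
apply_moves(series=[[[0,0,15],[0,0,0]],[[0,0,28],[0,0,0]],[[0,0,28],[0,0,0]],[[0,0,28],[0,0,0]],[[0,0,28],[0,0,0]],[[0,0,20],[0,0,0]],[[0,0,10],[0,0,0]],[[0,0,0],[0,0,0]],[[0,0,0],[0,0,0]],[[0,0,0],[0,0,0]]])

```text
t: 11.17
tool_pos: [0.5529, 0.0401, 0.2277]
orientation: [2.164, 2.274, 0.003]
force: [-0.0, 0.1, 0.3]
opening: 0.0837
gripper_force: 0.0
```

Request:
apply_moves(series=[[[0,0,0],[0,0,0]],[[0,0,0],[0,0,0]],[[0,0,0],[0,0,0]],[[0,0,0],[0,0,0]],[[0,0,0],[0,0,0]],[[0,0,0],[0,0,0]],[[0,0,0],[0,0,0]],[[0,0,0],[0,0,0]],[[0,0,0],[0,0,0]],[[0,0,0],[0,0,0]]], claw=0.2, newtons=20)

```text
t: 12.0
tool_pos: [0.5521, 0.0398, 0.2258]
orientation: [2.166, 2.275, 0.0]
force: [0.3, -0.2, 2.4]
opening: 0.046
gripper_force: 20.0
```

Request:
apply_moves(series=[[[0,0,-10],[0,0,0]],[[0,0,-23],[0,0,0]],[[0,0,-23],[0,0,0]],[[0,0,-23],[0,0,0]],[[0,0,-23],[0,0,0]],[[0,0,-23],[0,0,0]],[[14,0,0],[0,0,0]],[[30,3,0],[0,0,0]],[[30,3,0],[0,0,0]],[[30,3,0],[0,0,0]],[[30,3,0],[0,0,0]],[[30,3,0],[0,0,0]]])

```text
t: 13.0
tool_pos: [0.5587, 0.2057, 0.3513]
orientation: [-2.167, -2.275, -0.0]
force: [-0.4, -0.1, -1.5]
opening: 0.0456
gripper_force: 20.0
```

Request:
apply_moves(series=[[[30,3,0],[0,0,0]],[[30,3,0],[0,0,0]],[[30,3,0],[0,0,0]],[[20,3,0],[0,0,0]],[[10,0,0],[0,0,0]],[[0,0,0],[0,0,0]],[[0,0,0],[0,0,0]]])

```text
t: 13.58
tool_pos: [0.565, 0.3245, 0.3506]
orientation: [2.165, 2.276, -0.001]
force: [0.4, -0.6, -2.1]
opening: 0.0461
gripper_force: 20.0
```

Run:
```python
from h import *
print(delta([.565,.325,.2185],.0496),robot.read_state()['opening'])
```

```text
(array([  0.6478,   0.1396, 132.1393]), np.float64(0.00016040894312219223), np.float64(0.04976040894312208)) 0.04610744746351869
```

Request:
apply_moves(series=[[[0,0,10],[0,0,0]],[[0,0,25],[0,0,0]],[[0,0,25],[0,0,0]],[[0,0,25],[0,0,0]],[[0,0,25],[0,0,0]],[[0,0,12],[0,0,0]],[[0,0,6],[0,0,0]],[[0,0,3],[0,0,0]],[[0,0,1],[0,0,0]],[[0,0,0],[0,0,0]],[[0,0,0],[0,0,0]]])

```text
t: 14.5
tool_pos: [0.5659, 0.325, 0.2206]
orientation: [2.166, 2.274, 0.004]
force: [0.0, -0.0, -0.8]
opening: 0.046
gripper_force: 20.0
```

Request:
apply_moves(series=[[[0,0,0],[0,0,0]],[[0,0,0],[0,0,0]],[[0,0,0],[0,0,0]],[[0,0,0],[0,0,0]],[[0,0,0],[0,0,0]],[[0,0,0],[0,0,0]]], claw=0.85)

```text
t: 15.0
tool_pos: [0.5651, 0.3248, 0.2188]
orientation: [2.166, 2.275, 0.0]
force: [-0.2, -0.4, -0.4]
opening: 0.0779
gripper_force: 0.0
```

Request:
apply_moves(series=[[[0,0,0],[0,0,0]],[[0,0,-15],[0,0,0]],[[0,0,-30],[0,0,0]],[[0,0,-30],[0,0,0]],[[0,0,-30],[0,0,0]],[[0,0,-30],[0,0,0]],[[0,0,-10],[0,0,-0.12]],[[0,0,0],[0,0,-0.12]],[[0,0,0],[0,0,-0.12]],[[0,0,0],[0,0,-0.12]],[[0,0,0],[0,0,-0.12]],[[0,0,0],[0,0,-0.12]]])

```text
t: 16.0
tool_pos: [0.5651, 0.3247, 0.3652]
orientation: [1.217, 2.896, 0.001]
force: [-0.5, 1.0, 0.3]
opening: 0.0786
gripper_force: 0.0
```

Request:
apply_moves(series=[[[0,0,0],[0,0,-0.12]],[[0,0,0],[0,0,-0.12]],[[0,0,0],[0,0,-0.12]],[[0,0,0],[0,0,-0.12]],[[0,0,0],[0,0,-0.12]],[[0,0,0],[0,0,-0.12]],[[0,0,0],[0,0,-0.08]],[[0,0,0],[0,0,0]]])

```text
t: 16.67
tool_pos: [0.5651, 0.3248, 0.365]
orientation: [-0.003, 3.141, 0.001]
force: [-0.2, 0.9, -0.3]
opening: 0.0788
gripper_force: 0.0
```

Run:
```python
from h import *
print(delta([.494,-.0158,.365],np.pi/2),robot.read_state()['opening'])
```

```text
(array([  71.7955, -340.4067,   -0.1608]), np.float64(0.0020195885266391933), np.float64(1.5728159153215358)) 0.07880562412383621
```

Request:
apply_moves(series=[[[6,-15,0],[0,0,0]],[[6,-30,0],[0,0,0]],[[6,-30,0],[0,0,0]],[[6,-30,0],[0,0,0]],[[6,-30,0],[0,0,0]],[[6,-30,0],[0,0,0]],[[6,-30,0],[0,0,0]],[[6,-30,0],[0,0,0]],[[6,-30,0],[0,0,0]],[[6,-30,0],[0,0,0]],[[6,-30,0],[0,0,0]],[[6,-25,0],[0,0,0]]])

```text
t: 17.67
tool_pos: [0.492, -0.0169, 0.3648]
orientation: [0.009, 3.14, -0.001]
force: [0.9, 0.3, 0.3]
opening: 0.0791
gripper_force: 0.0
```

Request:
apply_moves(series=[[[0,0,0],[0,0,0]],[[0,0,0],[0,0,0]],[[0,0,20],[0,0,0]],[[0,0,28],[0,0,0]],[[0,0,28],[0,0,0]],[[0,0,28],[0,0,0]],[[0,0,25],[0,0,0]],[[0,0,14],[0,0,0]],[[0,0,0],[0,0,0]],[[0,0,0],[0,0,0]],[[0,0,0],[0,0,0]]])

```text
t: 18.58
tool_pos: [0.4934, -0.0145, 0.2222]
orientation: [0.003, 3.14, -0.0]
force: [0.0, -0.6, 1.0]
opening: 0.079
gripper_force: 0.0
```

Run:
```python
from h import *
print(delta([.494,-.0158,.222],np.pi/2),robot.read_state()['force'])
```

```text
(array([-0.6465, -1.2714,  0.1966]), np.float64(-0.001707931181913036), np.float64(1.5690883956129835)) [ 0.011 -0.626  0.963]
```

Request:
apply_moves(series=[[[-0.6,-1.3,0],[0,0,0]],[[0,0,0],[0,0,0]],[[0,0,0],[0,0,0]],[[0,0,0],[0,0,0]],[[0,0,0],[0,0,0]],[[0,0,0],[0,0,0]],[[0,0,0],[0,0,0]],[[0,0,0],[0,0,0]],[[0,0,0],[0,0,0]],[[0,0,0],[0,0,0]]], claw=0.3, newtons=20)

```text
t: 19.42
tool_pos: [0.4933, -0.0165, 0.2211]
orientation: [0.003, 3.141, -0.0]
force: [-1.3, -1.1, 5.2]
opening: 0.0495
gripper_force: 20.0
```

Request:
apply_moves(series=[[[0,0,-10],[0,0,0]],[[0,0,-23],[0,0,0]],[[0,0,-23],[0,0,0]],[[0,0,-23],[0,0,0]],[[0,0,-23],[0,0,0]],[[0,0,-23],[0,0,0]],[[0,15,0],[0,0,0]],[[3,30,0],[0,0,0]],[[3,30,0],[0,0,0]],[[3,30,0],[0,0,0]],[[3,30,0],[0,0,0]],[[3,30,0],[0,0,0]]])

```text
t: 20.42
tool_pos: [0.4778, 0.1499, 0.3459]
orientation: [-0.003, -3.141, 0.0]
force: [0.9, 0.3, -2.5]
opening: 0.0495
gripper_force: 20.0
```

Request:
apply_moves(series=[[[3,30,0],[0,0,0]],[[3,30,0],[0,0,0]],[[3,30,0],[0,0,0]],[[3,30,0],[0,0,0]],[[3,30,0],[0,0,0]],[[0,20,0],[0,0,0]],[[0,6,0],[0,0,0]],[[0,0,0],[0,0,0]],[[0,0,0],[0,0,0]]])

```text
t: 21.17
tool_pos: [0.4636, 0.3242, 0.3455]
orientation: [-0.002, -3.141, 0.001]
force: [-1.0, 0.3, -1.4]
opening: 0.0501
gripper_force: 20.0
```

Run:
```python
from h import *
print(delta([.464,.325,.215],np.pi/2),robot.read_state()['opening'])
c=robot.calibration('wrist');p,d=robot.read_camera('wrist');cv2.imwrite('pics/w4.png',p)
```

```text
(array([ -0.4741,   0.9187, 130.4893]), np.float64(-0.0011793374743995777), np.float64(1.569616989320497)) 0.05007398206382203
```

View pics/w4.png

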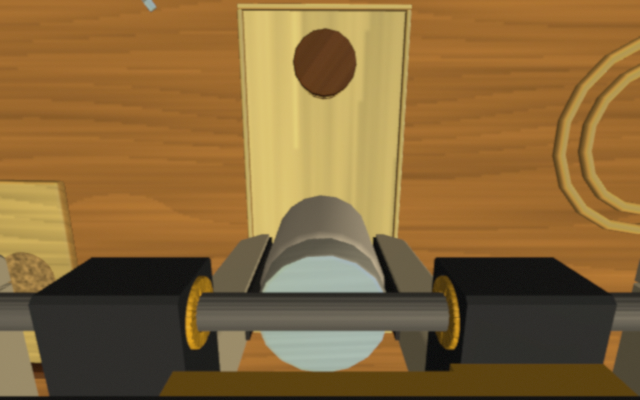

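The case stands in the tray at (324,63), and the jar is held upright over the tray's middle. Lower and release.

Request:
apply_moves(series=[[[0,0,10],[0,0,0]],[[0,0,25],[0,0,0]],[[0,0,25],[0,0,0]],[[0,0,25],[0,0,0]],[[0,0,25],[0,0,0]],[[0,0,12],[0,0,0]],[[0,0,6],[0,0,0]],[[0,0,3],[0,0,0]],[[0,0,1],[0,0,0]],[[0,0,0],[0,0,0]],[[0,0,0],[0,0,0]]])

```text
t: 22.13
tool_pos: [0.4644, 0.325, 0.2153]
orientation: [0.003, 3.139, 0.002]
force: [-1.0, 0.3, -1.1]
opening: 0.0494
gripper_force: 20.0
```

Request:
apply_moves(series=[[[0,0,0],[0,0,0]],[[0,0,0],[0,0,0]],[[0,0,0],[0,0,0]],[[0,0,0],[0,0,0]],[[0,0,0],[0,0,0]],[[0,0,0],[0,0,0]]], claw=0.82)

```text
t: 22.63
tool_pos: [0.4637, 0.3247, 0.2138]
orientation: [0.003, 3.142, 0.0]
force: [0.6, -0.7, -0.2]
opening: 0.0762
gripper_force: 0.0
```

Request:
apply_moves(series=[[[0,0,0],[0,0,0]],[[0,0,-15],[0,0,0]],[[0,0,-30],[0,0,0]],[[0,0,-35],[0,0,0]],[[0,0,-35],[0,0,0]],[[0,0,-35],[0,0,0]],[[0,0,-30],[0,0,0]],[[-6,-30,0],[0,0,0]],[[-6,-30,0],[0,0,0]],[[-6,-30,0],[0,0,0]],[[-6,-30,0],[0,0,0]],[[-6,-30,0],[0,0,0]]])

```text
t: 23.63
tool_pos: [0.4934, 0.1733, 0.3938]
orientation: [0.002, 3.141, 0.0]
force: [0.9, 0.1, -0.8]
opening: 0.0761
gripper_force: 0.0
```

Request:
apply_moves(series=[[[-8,-30,0],[0,0,0]],[[-8,-30,0],[0,0,0]],[[-8,-30,0],[0,0,0]],[[-8,-30,0],[0,0,0]],[[-8,-30,0],[0,0,0]],[[-8,-30,0],[0,0,0]],[[-8,-11,0],[0,0,0]],[[0,0,0],[0,0,0]],[[0,0,0],[0,0,0]],[[0,0,0],[0,0,0]]])

```text
t: 24.47
tool_pos: [0.549, -0.0155, 0.3936]
orientation: [-0.002, -3.141, -0.001]
force: [0.2, 0.7, 0.4]
opening: 0.0763
gripper_force: 0.0
```

Run:
```python
from h import *
s=robot.read_state();print(s['t'],s['opening'])
c=robot.calibration('wrist');p,d=robot.read_camera('wrist');cv2.imwrite('pics/w5.png',p)
print(*top(cloud(c,d),(.55,-.016),.042));print(delta([.55,-.016,.202],np.pi/2,s))
p,d=robot.read_camera('scene');cv2.imwrite('pics/s5.png',cv2.resize(p[130:290,130:490],None,fx=2,fy=2))
```

```text
24.4667 0.07629738652316759
2235 0.04275584020157496 mean [ 0.5508 -0.017 ] rect [551.5413 -17.1283] [51.0695 50.6342] 18.869304656982422 circ [551.6395 -17.0408] 25.842731475830078
(array([ -1.1164,  -0.5746, 191.5638]), np.float64(-0.001314888661335445), np.float64(1.5694814381335611))
```

View pics/s5.png

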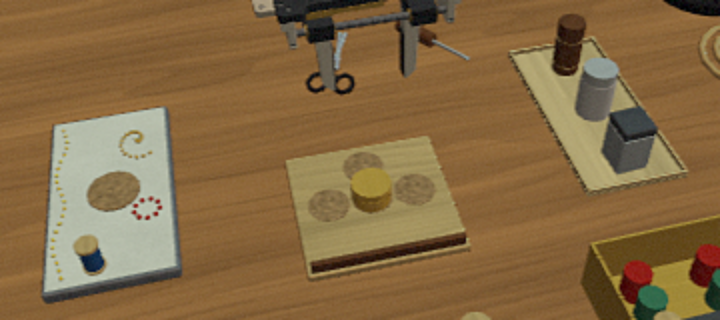

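All three stand upright in the tray, and the bead tin is alone at (371,188). Now grasping the bead tin.

Request:
apply_moves(series=[[[-2.3,-1.4,15],[0,0,0]],[[0,0,30],[0,0,0]],[[0,0,30],[0,0,0]],[[0,0,30],[0,0,0]],[[0,0,30],[0,0,0]],[[0,0,25],[0,0,0]],[[0,0,15],[0,0,0]],[[0,0,10],[0,0,0]],[[0,0,5],[0,0,0]],[[0,0,0],[0,0,0]],[[0,0,0],[0,0,0]],[[0,0,0],[0,0,0]]], claw=0.9)

```text
t: 25.57
tool_pos: [0.5522, -0.0178, 0.2054]
orientation: [0.002, 3.139, -0.0]
force: [0.2, -0.0, 0.1]
opening: 0.0835
gripper_force: 0.0
```

Request:
apply_moves(series=[[[0,0,0],[0,0,0]],[[0,0,0],[0,0,0]],[[0,0,0],[0,0,0]],[[0,0,0],[0,0,0]],[[0,0,0],[0,0,0]],[[0,0,0],[0,0,0]],[[0,0,0],[0,0,0]],[[0,0,0],[0,0,0]],[[0,0,0],[0,0,0]]], claw=0.3, newtons=20)

```text
t: 26.32
tool_pos: [0.5514, -0.018, 0.2038]
orientation: [0.003, 3.142, -0.0]
force: [-1.1, 0.9, 1.8]
opening: 0.0512
gripper_force: 20.0
```

Request:
apply_moves(series=[[[0,0,-10],[0,0,0]],[[0,0,-28],[0,0,0]],[[0,0,-28],[0,0,0]],[[0,0,-28],[0,0,0]],[[0,0,-28],[0,0,0]],[[0,0,-28],[0,0,0]],[[0,-15,0],[0,0,0]],[[2,-30,0],[0,0,0]],[[2,-30,0],[0,0,0]],[[2,-30,0],[0,0,0]],[[2,-30,0],[0,0,0]],[[2,-30,0],[0,0,0]]])

```text
t: 27.32
tool_pos: [0.5407, -0.1841, 0.3543]
orientation: [0.002, 3.141, 0.0]
force: [0.3, 0.9, -1.2]
opening: 0.0515
gripper_force: 20.0
```

Request:
apply_moves(series=[[[0,-30,0],[0,0,0]],[[0,-30,0],[0,0,0]],[[0,-30,0],[0,0,0]],[[0,-30,0],[0,0,0]],[[0,-24,0],[0,0,0]],[[0,-12,0],[0,0,0]],[[0,0,0],[0,0,0]],[[0,0,0],[0,0,0]],[[0,0,0],[0,0,0]]])

```text
t: 28.07
tool_pos: [0.541, -0.3377, 0.3537]
orientation: [-0.002, -3.141, -0.001]
force: [0.0, -0.2, -0.6]
opening: 0.0515
gripper_force: 20.0
```

Run:
```python
from h import *
s=robot.read_state();print(s['t'],s['opening'],s['tool_pos'])
import pickle
c=robot.calibration('wrist');p,d=robot.read_camera('wrist');cv2.imwrite('pics/w6.png',p);pickle.dump((c,s,d),open('w6.pkl','wb'))
```

```text
28.0667 0.051491480347455584 [ 0.541  -0.3377  0.3537]
```

View pics/w6.png

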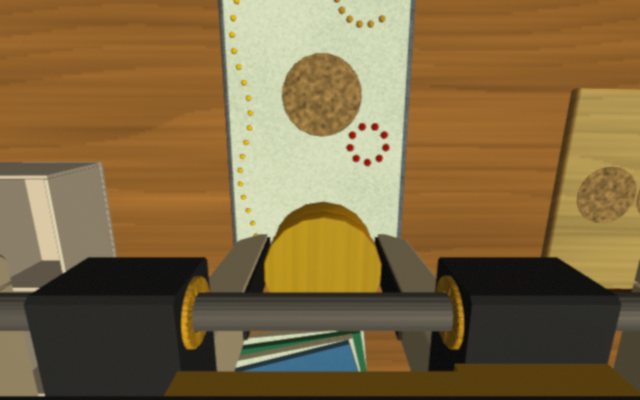

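The coaster spans u 282–361 and v 53–136, centred at about (321.5,94.5). The bead tin is held level.

Run:
```python
from h import *
import pickle
c,s,d=pickle.load(open('w6.pkl','rb'))
q=np.array([w(c,u,.022) for u in[(282,95),(361,95),(321.5,53),(321.5,136)]]);print(q)
g=[(q[2,0]+q[3,0])/2,(q[0,1]+q[1,1])/2,.2145];print(g,delta(g,np.pi/2))
```

```text
[[ 0.4606 -0.3703  0.022 ]
 [ 0.4607 -0.3038  0.022 ]
 [ 0.4276 -0.337   0.022 ]
 [ 0.4947 -0.3371  0.022 ]]
[np.float64(0.4611798968881219), np.float64(-0.3370265747569715), 0.2145] (array([ 79.9138,   0.2805, 139.282 ]), np.float64(-0.0005327857815589088), np.float64(1.5702635410133376))
```

Request:
apply_moves(series=[[[20,0,0],[0,0,0]],[[30,0,0],[0,0,0]],[[20,0,0],[0,0,0]],[[10,0,15],[0,0,0]],[[0,0,30],[0,0,0]],[[0,0,30],[0,0,0]],[[0,0,30],[0,0,0]],[[0,0,17],[0,0,0]],[[0,0,10],[0,0,0]],[[0,0,5],[0,0,0]],[[0,0,2],[0,0,0]],[[0,0,0],[0,0,0]]])

```text
t: 29.12
tool_pos: [0.4614, -0.3387, 0.2157]
orientation: [0.002, 3.141, -0.001]
force: [0.2, 0.6, -1.9]
opening: 0.0514
gripper_force: 20.0
```

Request:
apply_moves(series=[[[0,0,0],[0,0,0]],[[0,0,0],[0,0,0]],[[0,0,0.5],[0,0,0]],[[0,0,0],[0,0,0]]])

```text
t: 29.45
tool_pos: [0.461, -0.339, 0.215]
orientation: [0.003, 3.141, -0.001]
force: [0.4, 0.4, -1.1]
opening: 0.0515
gripper_force: 20.0
```

Request:
apply_moves(series=[[[0,0,0],[0,0,0]],[[0,0,0],[0,0,0]],[[0,0,0],[0,0,0]],[[0,0,0],[0,0,0]],[[0,0,0],[0,0,0]],[[0,0,0],[0,0,0]],[[0,0,0],[0,0,0]],[[0,0,0],[0,0,0]]], claw=0.85)

```text
t: 30.12
tool_pos: [0.4608, -0.3387, 0.2142]
orientation: [-0.003, -3.142, -0.0]
force: [-0.3, 0.6, -1.1]
opening: 0.0793
gripper_force: 0.0
```

Request:
apply_moves(series=[[[0,0,-10],[0,0,0]],[[0,0,-25],[0,0,0]],[[0,0,-35],[0,0,0]],[[0,0,-35],[0,0,0]],[[0,0,-35],[0,0,0]],[[0,0,-30],[0,0,0]],[[0,0,0],[0,0,0]],[[0,0,0],[0,0,0]],[[0,0,0],[0,0,0]]])

```text
t: 30.87
tool_pos: [0.4607, -0.3386, 0.3844]
orientation: [0.003, 3.141, -0.0]
force: [-0.9, -0.5, -0.7]
opening: 0.079
gripper_force: 0.0
```

Run:
```python
from h import *
s=robot.read_state();print(s['t'],s['opening'],s['tool_pos'])
c=robot.calibration('wrist');p,d=robot.read_camera('wrist');cv2.imwrite('pics/w7.png',p)
print(*top(cloud(c,d),(.461,-.337),.052,r=.04))
```

```text
30.8667 0.07900395527516725 [ 0.4607 -0.3386  0.3844]
2515 0.05278767370514992 mean [ 0.4604 -0.338 ] rect [ 460.9966 -338.0703] [50.7319 50.6392] 89.90202331542969 circ [ 461.2503 -337.9866] 25.818262100219727
```

View pics/w7.png

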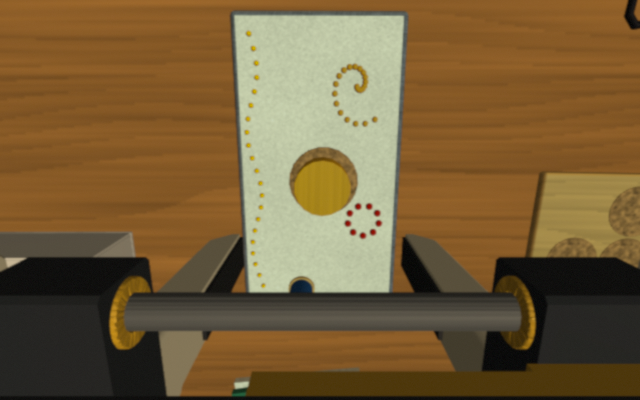

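The bead tin sits centred on the coaster (322,187) within about 1 mm, and the spool is in place at (301,285). Now back to the tray for the jar.

Request:
apply_moves(series=[[[0,20,0],[0,0,0]],[[0,35,0],[0,0,0]],[[0,35,0],[0,0,0]],[[0,35,0],[0,0,0]],[[0,35,0],[0,0,0]],[[0,35,0],[0,0,0]],[[0,35,0],[0,0,0]],[[0,35,0],[0,0,0]],[[0,35,0],[0,0,0]],[[0,35,0],[0,0,0]],[[0,35,0],[0,0,0]],[[0,35,0],[0,0,0]]])

```text
t: 31.92
tool_pos: [0.4606, 0.0679, 0.3824]
orientation: [-0.003, -3.138, 0.0]
force: [1.0, 0.1, -0.2]
opening: 0.0789
gripper_force: 0.0
```

Request:
apply_moves(series=[[[0,35,0],[0,0,0]],[[0,35,0],[0,0,0]],[[0,35,0],[0,0,0]],[[0,35,0],[0,0,0]],[[0,35,0],[0,0,0]],[[0,35,0],[0,0,0]],[[0,30,0],[0,0,0]],[[-3,18,0],[0,0,0]],[[0,0,0],[0,0,0]],[[0,0,0],[0,0,0]],[[0,0,0],[0,0,0]]])

```text
t: 32.83
tool_pos: [0.4647, 0.3236, 0.3827]
orientation: [-0.003, -3.139, 0.003]
force: [0.9, -0.1, -0.4]
opening: 0.079
gripper_force: 0.0
```

Run:
```python
from h import *
s=robot.read_state();print(s['t'],s['opening'],s['tool_pos'])
c=robot.calibration('wrist');p,d=robot.read_camera('wrist')
print(*top(cloud(c,d),(.464,.325),.084,r=.04));print(delta([.4637,.3248,.2130],np.pi/2,s))
```

```text
32.8333 0.07903594209195643 [0.4647 0.3236 0.3827]
2530 0.08476250774206381 mean [0.4643 0.3262] rect [465.0173 326.0132] [45.9186 45.6099] 1.487841010093689 circ [465.127  326.2345] 23.38791847229004
(array([  0.6466,   1.4888, 169.7213]), np.float64(-0.0016489135418784606), np.float64(1.569147413253018))
```

Request:
apply_moves(series=[[[0,2,20],[0,0,0]],[[0,0,30],[0,0,0]],[[0,0,30],[0,0,0]],[[0,0,30],[0,0,0]],[[0,0,29],[0,0,0]],[[0,0,20],[0,0,0]],[[0,0,10],[0,0,0]],[[0,0,0],[0,0,0]],[[0,0,0],[0,0,0]],[[0,0,0],[0,0,0]]])

```text
t: 33.72
tool_pos: [0.466, 0.3263, 0.2172]
orientation: [0.004, 3.139, 0.002]
force: [0.3, 0.7, 0.3]
opening: 0.0794
gripper_force: 0.0
```

Request:
apply_moves(series=[[[0,0,0],[0,0,0]],[[0,0,0],[0,0,0]],[[0,0,0],[0,0,0]],[[0,0,0],[0,0,0]],[[0,0,0],[0,0,0]],[[0,0,0],[0,0,0]],[[0,0,0],[0,0,0]],[[0,0,0],[0,0,0]],[[0,0,0],[0,0,0]]], claw=0.3)

```text
t: 34.47
tool_pos: [0.4651, 0.3263, 0.2156]
orientation: [0.003, 3.141, 0.0]
force: [-1.3, -1.5, 5.6]
opening: 0.0499
gripper_force: 20.0
```

Request:
apply_moves(series=[[[0,0,-10],[0,0,0]],[[0,0,-28],[0,0,0]],[[0,0,-28],[0,0,0]],[[0,0,-28],[0,0,0]],[[0,0,-28],[0,0,0]],[[0,0,-18],[0,0,0]],[[0,-10,0],[0,0,0]],[[-3,-30,0],[0,0,0]],[[-3,-30,0],[0,0,0]],[[-3,-30,0],[0,0,0]],[[-3,-30,0],[0,0,0]],[[-3,-30,0],[0,0,0]]])

```text
t: 35.47
tool_pos: [0.479, 0.1643, 0.3535]
orientation: [-0.002, -3.139, 0.001]
force: [1.0, -0.0, -0.7]
opening: 0.0496
gripper_force: 20.0
```

Request:
apply_moves(series=[[[-3,-30,0],[0,0,0]],[[-3,-30,0],[0,0,0]],[[-3,-30,0],[0,0,0]],[[-3,-30,0],[0,0,0]],[[-3,-30,0],[0,0,0]],[[0,-20,0],[0,0,0]],[[0,-10,0],[0,0,0]],[[0,0,0],[0,0,0]],[[0,0,0],[0,0,0]],[[0,0,0],[0,0,0]]])

```text
t: 36.3
tool_pos: [0.4942, -0.0129, 0.3547]
orientation: [-0.002, -3.141, -0.001]
force: [0.6, 0.8, -1.7]
opening: 0.0502
gripper_force: 20.0
```

Run:
```python
from h import *
s=robot.read_state();print(s['t'],s['opening'],s['tool_pos'])
print(delta([.4935,-.016,.222],np.pi/2,s))
```

```text
36.3 0.05018865343530057 [ 0.4942 -0.0129  0.3547]
(array([  0.5493,  -3.1717, 132.6904]), np.float64(-0.0012606836028472568), np.float64(1.5695356431920493))
```

Request:
apply_moves(series=[[[0.4,-3,10],[0,0,0]],[[0,0,28],[0,0,0]],[[0,0,28],[0,0,0]],[[0,0,28],[0,0,0]],[[0,0,18],[0,0,0]],[[0,0,10],[0,0,0]],[[0,0,6],[0,0,0]],[[0,0,3],[0,0,0]],[[0,0,0],[0,0,0]],[[0,0,0],[0,0,0]],[[0,0,0.5],[0,0,0]],[[0,0,0],[0,0,0]]])

```text
t: 37.3
tool_pos: [0.4945, -0.0169, 0.2247]
orientation: [0.003, 3.14, -0.0]
force: [0.0, 0.6, -1.2]
opening: 0.0497
gripper_force: 20.0
```

Request:
apply_moves(series=[[[0,0,0],[0,0,0]],[[0,0,0],[0,0,0]],[[0,0,0],[0,0,0]],[[0,0,0],[0,0,0]],[[0,0,0],[0,0,0]],[[0,0,0],[0,0,0]],[[0,0,0],[0,0,0]]], claw=0.82)

```text
t: 37.88
tool_pos: [0.494, -0.0168, 0.2237]
orientation: [-0.003, -3.142, -0.0]
force: [-0.7, -0.2, 0.2]
opening: 0.076
gripper_force: 0.0
```

Request:
apply_moves(series=[[[0,0,-10],[0,0,0]],[[0,0,-25],[0,0,0]],[[0,0,-35],[0,0,0]],[[0,0,-35],[0,0,0]],[[0,0,-35],[0,0,0]],[[0,0,-20],[0,0,0]],[[0,0,0],[0,0,0.12]],[[0,0,0],[0,0,0.12]],[[0,0,0],[0,0,0.12]],[[0,0,0],[0,0,0.12]],[[0,0,0],[0,0,0.12]],[[0,0,0],[0,0,0.12]]])

```text
t: 38.88
tool_pos: [0.4939, -0.0168, 0.3846]
orientation: [1.118, 2.935, 0.0]
force: [-1.7, -0.0, -0.3]
opening: 0.0763
gripper_force: 0.0
```

Request:
apply_moves(series=[[[0,0,0],[0,0,0.12]],[[0,0,0],[0,0,0.12]],[[0,0,0],[0,0,0.12]],[[0,0,0],[0,0,0.12]],[[0,0,0],[0,0,0.12]],[[0,0,0],[0,0,0.12]],[[0,0,0],[0,0,0.08]],[[0,0,0],[0,0,0]],[[0,0,0],[0,0,0]]])

```text
t: 39.63
tool_pos: [0.494, -0.0168, 0.3843]
orientation: [2.163, 2.278, 0.0]
force: [0.8, -0.2, 0.6]
opening: 0.0763
gripper_force: 0.0
```

Run:
```python
from h import *
s=robot.read_state();print(s['t'],s['opening'],s['tool_pos'])
print(delta([.5651,.3248,.375],.0496,s))
```

```text
39.6333 0.07631286819159423 [ 0.494  -0.0168  0.3843]
(array([337.4875,  88.7072,   9.3449]), np.float64(0.0021708013756702726), np.float64(0.05177080137567022))
```

Request:
apply_moves(series=[[[15,4,0],[0,0,0]],[[30,8,0],[0,0,0]],[[30,8,0],[0,0,0]],[[30,8,0],[0,0,0]],[[30,8,0],[0,0,0]],[[30,8,0],[0,0,0]],[[30,8,0],[0,0,0]],[[30,8,0],[0,0,0]],[[30,8,0],[0,0,0]],[[30,8,0],[0,0,0]],[[30,8,0],[0,0,0]],[[22,5,0],[0,0,0]]])

```text
t: 40.63
tool_pos: [0.5664, 0.3265, 0.3838]
orientation: [-2.161, -2.28, -0.001]
force: [0.9, 0.4, -0.1]
opening: 0.0766
gripper_force: 0.0
```

Request:
apply_moves(series=[[[0,0,0],[0,0,0]],[[0,0,0],[0,0,0]],[[0,0,0],[0,0,0]]])

```text
t: 40.88
tool_pos: [0.5663, 0.3236, 0.3836]
orientation: [2.164, 2.277, -0.001]
force: [0.1, 0.5, -0.1]
opening: 0.076
gripper_force: 0.0
```

Run:
```python
from h import *
s=robot.read_state();print(s['t'],s['opening'],s['tool_pos'])
c=robot.calibration('wrist');p,d=robot.read_camera('wrist');W=cloud(c,d)
print(*top(W,(.565,.325),.078,r=.04));print(*top(W,(.365,.325),.092))
print(delta([.5651,.3248,.219],.0496,s))
```

```text
40.8833 0.07600335695545998 [0.5663 0.3236 0.3836]
2989 0.07859373373853178 mean [0.5663 0.3271] rect [566.2914 326.1313] [45.9944 45.813 ] 2.6970763206481934 circ [566.514  325.8007] 31.074024200439453
2139 0.0924227931680326 mean [0.3691 0.3272] rect [367.3868 326.5016] [39.2617 39.3592] 54.19187927246094 circ [367.2162 326.5032] 20.274709701538086
(array([  1.3487,  -1.1   , 164.6053]), np.float64(0.0011363358252871603), np.float64(0.050736335825287256))
```

Request:
apply_moves(series=[[[2,0,20],[0,0,0]],[[0,0,30],[0,0,0]],[[0,0,30],[0,0,0]],[[0,0,30],[0,0,0]],[[0,0,25],[0,0,0]],[[0,0,19],[0,0,0]],[[0,0,10],[0,0,0]],[[0,0,0],[0,0,0]],[[0,0,0],[0,0,0]],[[0,0,0],[0,0,0]]])

```text
t: 41.77
tool_pos: [0.5672, 0.3261, 0.2219]
orientation: [2.166, 2.274, 0.004]
force: [0.3, 0.1, -0.1]
opening: 0.0763
gripper_force: 0.0
```

Request:
apply_moves(series=[[[0,0,0],[0,0,0]],[[0,0,0],[0,0,0]],[[0,0,0],[0,0,0]],[[0,0,0],[0,0,0]],[[0,0,0],[0,0,0]],[[0,0,0],[0,0,0]],[[0,0,0],[0,0,0]],[[0,0,0],[0,0,0]],[[0,0,0],[0,0,0]]], claw=0.2)

```text
t: 42.52
tool_pos: [0.5664, 0.3262, 0.22]
orientation: [2.166, 2.275, 0.001]
force: [-0.8, 0.4, 3.2]
opening: 0.0459
gripper_force: 20.0
```

Request:
apply_moves(series=[[[0,0,-10],[0,0,0]],[[0,0,-28],[0,0,0]],[[0,0,-28],[0,0,0]],[[0,0,-28],[0,0,0]],[[0,0,-28],[0,0,0]],[[0,0,-18],[0,0,0]],[[-14,-1,0],[0,0,0]],[[-30,-3,0],[0,0,0]],[[-30,-3,0],[0,0,0]],[[-30,-3,0],[0,0,0]],[[-30,-3,0],[0,0,0]],[[-30,-3,0],[0,0,0]]])

```text
t: 43.52
tool_pos: [0.5574, 0.1593, 0.358]
orientation: [-2.166, -2.274, 0.004]
force: [0.3, -0.1, -0.7]
opening: 0.0462
gripper_force: 20.0
```

Request:
apply_moves(series=[[[-30,-3,0],[0,0,0]],[[-30,-3,0],[0,0,0]],[[-30,-3,0],[0,0,0]],[[-20,-3,0],[0,0,0]],[[-10,0,0],[0,0,0]],[[0,0,0],[0,0,0]],[[0,0,0],[0,0,0]],[[0,0,0],[0,0,0]]])

```text
t: 44.18
tool_pos: [0.5521, 0.0419, 0.3593]
orientation: [-2.165, -2.275, 0.0]
force: [0.6, 1.1, -0.1]
opening: 0.0457
gripper_force: 20.0
```

Run:
```python
from h import *
s=robot.read_state();print(s['t'],s['opening'],s['tool_pos'])
print(delta([.552,.0400,.2265],.0496,s))
```

```text
44.1833 0.04567604121070351 [0.5521 0.0419 0.3593]
(array([ -2.015 ,  -0.1636, 132.776 ]), np.float64(-6.444995479770732e-05), np.float64(0.04953555004520222))
```

Request:
apply_moves(series=[[[-1.4,0,10],[0,0,0]],[[0,0,28],[0,0,0]],[[0,0,28],[0,0,0]],[[0,0,28],[0,0,0]],[[0,0,18],[0,0,0]],[[0,0,10],[0,0,0]],[[0,0,6],[0,0,0]],[[0,0,3],[0,0,0]],[[0,0,0],[0,0,0]],[[0,0,0],[0,0,0]],[[0,0,0.5],[0,0,0]],[[0,0,0],[0,0,0]]])

```text
t: 45.18
tool_pos: [0.5528, 0.0397, 0.2293]
orientation: [2.165, 2.274, 0.002]
force: [-0.1, 0.8, -1.5]
opening: 0.0458
gripper_force: 20.0
```

Request:
apply_moves(series=[[[0,0,0],[0,0,0]],[[0,0,0],[0,0,0]],[[0,0,0],[0,0,0]],[[0,0,0],[0,0,0]],[[0,0,0],[0,0,0]],[[0,0,0],[0,0,0]],[[0,0,0],[0,0,0]]], claw=0.8)

```text
t: 45.77
tool_pos: [0.5523, 0.0397, 0.2282]
orientation: [-2.166, -2.275, 0.0]
force: [-0.1, 0.3, 0.8]
opening: 0.0743
gripper_force: 0.0
```

Request:
apply_moves(series=[[[0,0,-10],[0,0,0]],[[0,0,-25],[0,0,0]],[[0,0,-35],[0,0,0]],[[0,0,-35],[0,0,0]],[[0,0,-35],[0,0,0]],[[0,0,-20],[0,0,0.05]],[[15,-9,0],[0,0,0]],[[28,-18,0],[0,0,0]],[[28,-18,0],[0,0,0]],[[28,-18,0],[0,0,0]],[[28,-18,0],[0,0,0]],[[28,-18,0],[0,0,0]]])

```text
t: 46.77
tool_pos: [0.4524, 0.1958, 0.3892]
orientation: [2.223, 2.22, 0.001]
force: [0.2, 0.8, -0.3]
opening: 0.0743
gripper_force: 0.0
```

Request:
apply_moves(series=[[[28,-18,0],[0,0,0]],[[28,-18,0],[0,0,0]],[[28,-18,0],[0,0,0]],[[28,-18,0],[0,0,0]],[[18,-12,0],[0,0,0]],[[0,0,0],[0,0,0]],[[0,0,0],[0,0,0]],[[0,0,0],[0,0,0]]])

```text
t: 47.43
tool_pos: [0.3698, 0.3245, 0.3887]
orientation: [2.222, 2.22, 0.001]
force: [0.2, 0.1, -0.3]
opening: 0.0744
gripper_force: 0.0
```

Run:
```python
from h import *
s=robot.read_state();print(s['t'],s['opening'],s['tool_pos'])
c=robot.calibration('wrist');p,d=robot.read_camera('wrist');W=cloud(c,d)
print(*top(W,(.366,.326),.092))
print(delta([.3658,.326,.228],0,s))
```

```text
47.4333 0.074403308917353 [0.3698 0.3245 0.3887]
1851 0.09255750178241016 mean [0.3667 0.3273] rect [366.9031 326.6508] [38.4816 39.119 ] 48.01436233520508 circ [366.6626 326.1812] 19.939247131347656
(array([  1.4849,  -4.1182, 160.7277]), np.float64(-0.0005950773387259911), np.float64(-0.000595077338726097))
```

Request:
apply_moves(series=[[[1.8,-3,20],[0,0,0]],[[0,0,30],[0,0,0]],[[0,0,30],[0,0,0]],[[0,0,30],[0,0,0]],[[0,0,25],[0,0,0]],[[0,0,15],[0,0,0]],[[0,0,10],[0,0,0]],[[0,0,0],[0,0,0]],[[0,0,0],[0,0,0]],[[0,0,0],[0,0,0]]])

```text
t: 48.32
tool_pos: [0.3675, 0.3268, 0.2297]
orientation: [2.223, 2.219, 0.003]
force: [0.4, -0.5, 1.3]
opening: 0.0745
gripper_force: 0.0
```

Request:
apply_moves(series=[[[0,0,0],[0,0,0]],[[0,0,0],[0,0,0]],[[0,0,0],[0,0,0]],[[0,0,0],[0,0,0]],[[0,0,0],[0,0,0]],[[0,0,0],[0,0,0]],[[0,0,0],[0,0,0]],[[0,0,0],[0,0,0]],[[0,0,0],[0,0,0]]], claw=0.2, newtons=15)

```text
t: 49.07
tool_pos: [0.3666, 0.3268, 0.2283]
orientation: [-2.222, -2.22, -0.0]
force: [0.5, -0.7, 1.1]
opening: 0.0395
gripper_force: 15.0
```

Request:
apply_moves(series=[[[0,0,-10],[0,0,0]],[[0,0,-28],[0,0,0]],[[0,0,-28],[0,0,0]],[[0,0,-28],[0,0,0]],[[0,0,-28],[0,0,0]],[[0,0,-18],[0,0,0]],[[-10,5,0],[0,0,0]],[[-30,14,0],[0,0,0]],[[-30,14,0],[0,0,0]],[[-30,14,0],[0,0,0]],[[-30,14,0],[0,0,0]],[[-30,14,0],[0,0,0]]])

```text
t: 50.07
tool_pos: [0.4414, 0.1645, 0.3669]
orientation: [-2.222, -2.22, 0.003]
force: [0.6, 0.1, -1.0]
opening: 0.0398
gripper_force: 15.0
```

Request:
apply_moves(series=[[[-30,14,0],[0,0,0]],[[-30,14,0],[0,0,0]],[[-30,14,0],[0,0,0]],[[-30,14,0],[0,0,0]],[[-30,14,0],[0,0,0]],[[-30,14,0],[0,0,0]],[[-30,14,0],[0,0,0]],[[-20,10,0],[0,0,0]],[[-7,0,0],[0,0,0]],[[0,0,0],[0,0,0]],[[0,0,0],[0,0,0]],[[0,0,0],[0,0,0]]])

```text
t: 51.07
tool_pos: [0.5486, -0.0697, 0.3676]
orientation: [-2.221, -2.22, 0.001]
force: [0.0, -0.1, -1.7]
opening: 0.0397
gripper_force: 15.0
```

Run:
```python
from h import *
s=robot.read_state();print(s['t'],s['opening'],s['tool_pos'])
print(delta([.5502,-.0714,.2365],0,s))
```

```text
51.0667 0.03970081715826502 [ 0.5486 -0.0697  0.3676]
(array([ -1.7448,   1.7463, 131.1051]), np.float64(-0.0004995930789781777), np.float64(-0.0004995930789781208))
```

Request:
apply_moves(series=[[[-1.6,1.4,10],[0,0,0]],[[0,0,28],[0,0,0]],[[0,0,28],[0,0,0]],[[0,0,28],[0,0,0]],[[0,0,18],[0,0,0]],[[0,0,10],[0,0,0]],[[0,0,6],[0,0,0]],[[0,0,3],[0,0,0]],[[0,0,0],[0,0,0]],[[0,0,0],[0,0,0]],[[0,0,0.5],[0,0,0]],[[0,0,0],[0,0,0]]])

```text
t: 52.07
tool_pos: [0.5511, -0.0722, 0.2379]
orientation: [2.221, 2.219, 0.002]
force: [0.5, 0.3, -1.5]
opening: 0.0399
gripper_force: 15.0
```

Request:
apply_moves(series=[[[0,0,0],[0,0,0]],[[0,0,0],[0,0,0]],[[0,0,0],[0,0,0]],[[0,0,0],[0,0,0]],[[0,0,0],[0,0,0]],[[0,0,0],[0,0,0]],[[0,0,0],[0,0,0]]], claw=0.8)

```text
t: 52.65
tool_pos: [0.5506, -0.0721, 0.2368]
orientation: [2.223, 2.22, 0.0]
force: [-1.0, -0.5, -0.8]
opening: 0.0739
gripper_force: 0.0
```

Request:
apply_moves(series=[[[0,0,-10],[0,0,0]],[[0,0,-25],[0,0,0]],[[0,0,-35],[0,0,0]],[[0,0,-35],[0,0,0]],[[0,0,-35],[0,0,0]],[[0,0,-30],[0,0,0]],[[0,0,0],[0,0,-0.12]],[[0,0,0],[0,0,-0.12]],[[0,0,0],[0,0,-0.12]],[[0,0,0],[0,0,-0.12]],[[0,0,0],[0,0,-0.12]],[[0,0,0],[0,0,-0.12]]])

```text
t: 53.65
tool_pos: [0.5505, -0.0721, 0.4077]
orientation: [1.289, 2.864, 0.0]
force: [-0.2, 1.1, 0.4]
opening: 0.0747
gripper_force: 0.0
```

Request:
apply_moves(series=[[[0,0,0],[0,0,-0.12]],[[0,0,0],[0,0,-0.12]],[[0,0,0],[0,0,-0.12]],[[0,0,0],[0,0,-0.12]],[[0,0,0],[0,0,-0.12]],[[0,0,0],[0,0,-0.12]],[[0,0,0],[0,0,-0.12]],[[-10,25,0],[0,0,0]],[[-10,25,0],[0,0,0]],[[0,0,0],[0,0,0]],[[0,0,0],[0,0,0]]])

```text
t: 54.57
tool_pos: [0.5713, -0.0213, 0.4074]
orientation: [0.015, 3.141, -0.0]
force: [-0.3, 0.2, 0.0]
opening: 0.0743
gripper_force: 0.0
```

Run:
```python
from h import *
s=robot.read_state();print(s['t'],s['opening'],s['tool_pos'])
c=robot.calibration('wrist');p,d=robot.read_camera('wrist');cv2.imwrite('pics/w8.png',p);W=cloud(c,d)
for xy,z in[((.494,-.016),.092),((.55,-.071),.1),((.552,.0405),.086)]:print(*top(W,xy,z))
p,d=robot.read_camera('scene');cv2.imwrite('pics/s8.png',cv2.resize(p[130:290,130:490],None,fx=2,fy=2))
```

```text
54.5667 0.07429950142464446 [ 0.5713 -0.0213  0.4074]
2729 0.09275243454849638 mean [ 0.4946 -0.0159] rect [494.8509 -15.4982] [45.8218 45.7076] 88.09933471679688 circ [494.8904 -15.9027] 23.357929229736328
1809 0.10058883300786127 mean [ 0.5502 -0.0719] rect [550.8416 -72.1875] [38.8124 38.7272] 32.120994567871094 circ [551.0591 -72.3432] 19.959495544433594
2842 0.08677181017277048 mean [0.552  0.0389] rect [552.9785  39.5658] [46.0296 46.1784] 2.5823066234588623 circ [552.9222  39.0796] 30.852313995361328
```

View pics/s8.png

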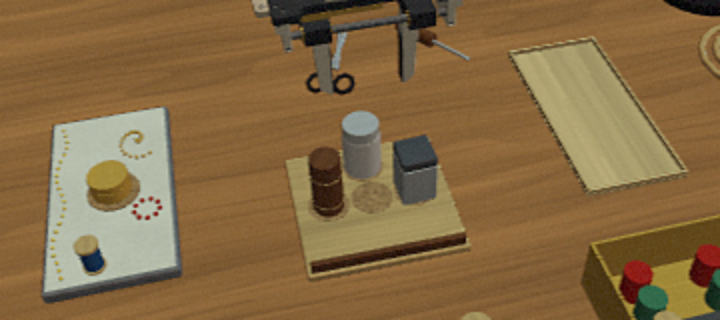

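The jar (361,145), needle case (326,182) and square tin (415,170) stand upright, within about 2 mm of their starting positions. The bead tin is on the coaster at (110,183) and the spool is untouched.

```bash
python3 -c "
from plant import robot
print(robot.close_job())"
```

```text
the job is handed in; nothing more can be done
None
```

The job is handed in: the bead tin measured about 1 mm from the coaster's centre, the jar, square tin and needle case are back upright within about 2 mm of their starting spots, and the spool was left undisturbed, but the hand-in gave no verdict.

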